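# Put three mixed-up dust caps back on their own bearing units

## Task

The steel dust caps of the three flanged bearing units have been put on the wrong units. Change them round, letting a cap wait on a free patch of the bench, until the large cap is on the round-flanged unit, the medium cap on the square-flanged unit and the small cap on the oval two-bolt unit, each fully down over its bearing collar with its rim flat on the machined face. Leave the tape measure, the pliers and the roll of tape where they lie.

Things in the scene. Friction and masses are not known exactly. Their poses are not given: they have to be found in the camera images.
- unit_large: bearing unit with ROUND flange: dark grey-green casting flat on the bench, fixed. Origin: centre of its underside, z up. Flange 116 mm across, 12 mm thick, four holes; flat machined face 76 mm across, 22 mm above the bench; on it the round collar, 52 mm diameter, 13 mm high, flat top, edge chamfered 4 mm. At the start the small cap stands on this collar's top. Its own cap: cap_large.
- unit_medium: bearing unit with SQUARE flange, fixed, alike. Origin: centre of its underside, z up. Flange 96 x 96 mm, 12 mm thick, a hole in each corner; machined face 76 mm across, 20 mm above the bench; collar 38 mm diameter, 13 mm high, edge chamfered 4 mm. At the start the large cap sits loosely over this collar, rim on the face. Its own cap: cap_medium.
- unit_small: bearing unit with OVAL flange, a hole at each end, fixed, alike. Origin: centre of its underside, z up. Flange 114 mm long (its y), 76 mm wide, 12 mm thick; machined face 62 mm across, 18 mm above the bench; collar 24 mm diameter, 13 mm high, edge chamfered 4 mm. At the start the medium cap sits loosely over this collar, rim on the face. Its own cap: cap_small.
- cap_large: the largest dust cap: plain grey steel cup, mouth down with a flat closed top; outer diameter 66 mm, inner 60 mm, height 30 mm (27 mm deep inside), about 0.12 kg. Origin: centre of its rim plane (the lower edge), z up through its closed top.
- cap_medium: the middle dust cap, alike: outer diameter 52 mm, inner 46 mm, height 28 mm (25 mm deep inside), about 0.08 kg. Origin: centre of its rim plane, z up.
- cap_small: the smallest dust cap, alike: outer diameter 38 mm, inner 32 mm, height 26 mm (23 mm deep inside), about 0.05 kg. Origin: centre of its rim plane, z up.
- tape_measure: yellow tape measure, 76 x 68 x 62 mm high, loose on the bench behind the units; leave it alone. Origin: centre of its underside.
- pliers: red-handled pliers, 100 x 175 x 12 mm, lying loose on the bench behind the units; leave them alone. Origin: centre of the underside.
- elec_tape: roll of black tape, 62 mm across, 19 mm high, flat on the bench in front of the units; leave it alone. Origin: centre of its underside. (Fixed near by: a bench vice at the front edge, x below 0.40, y -0.25 to 0; clutter at y above 0.33 or x above 0.74. The bench top between is bare.)

How it is judged:
By the outcome, as a careful person would: the job done as asked, in the order asked, and still so for the second after the job is handed in, with the robot touching nothing.
It also fails if it takes over 90 s, if anything falls off the work surface, if the arm or the gripper's body presses on something with over 40 N, if the wrist force passes 120 N, or if a joint passes its speed limit or range.

## Robot

A 6-joint arm with a two-finger parallel gripper is mounted at the origin on a cart in front of the work surface, level with it; the furniture and walls round the work are solid. World frame = base frame: x ahead of the robot, y to its left, z up, the work surface at z = 0. Lengths are in m, angles in rad, forces in N, time in s.
With the tool pointing down it reaches from about 0.3 to 0.775 m from the base axis. Payload 14.6 kg.
Tool frame: the origin (TCP) lies on the mounting face of the last link; the fingertips stand 199 mm ahead of it and the grasp point (between the pads) lies 180 mm ahead of it; z points along the fingers, y is the line along which they close (so a half turn about z gives the same grasp; the last joint's range is limited). The gripper opens to 94 mm and grips with 3 to 60 N. Pads are 16 mm wide; open, the fingers measure 119 mm over their backs; the gripper's body (75 mm by 177 mm) begins 78 mm behind the grasp point.
Start: joints at [-1.41, 0.3, 1.521, -0, 1.321, -0.067], TCP at [0.124, -0.536, 0.405] pointing down, gripper open.
Joint ranges: [-3.03, 3.03], [-0.79, 2.21], [0.23, 2.52], [-1.04, 4.18], [0, 3.07], [-2.55, 2.55]. Speed limits (rad/s): [2.22, 2.22, 2.57, 3.14, 3.14, 3.14].

## Interface

Orientations are given as [roll, pitch, yaw] about the fixed x, y, z axes, in that order (R = Rz(yaw) Ry(pitch) Rx(roll)).
In Python, from station import telemetry, cams, workorder, finder gives the robot as it stands.
- The arm moves only by the tool jog_arm, never from a script. Its argument "rows" is a list of rows, each an object with "gripper": the finger opening in m, from 0 to 0.094; "slide": the shift along the tool's x, y, z in m, a list of three; "spin": the turn about the tool's z in rad. In form: [{"gripper": gripper, "slide": [tx, ty, tz], "spin": spin}, ...]. A call has 1 to 8 rows; each row is the pose to reach, as a shift and turn from the pose commanded when the call began, along the tool's axes at that moment; what a row does not reach only later rows make up. A row lasts 1/10 s, in which the tool goes at most 50 mm and 8.59 degrees, less where a joint would pass 70% of its speed; a pose out of reach is approached as far as the arm can. A call with a gripper value outside its range is refused whole. The fingers move at their own pace and stop on an object; "squeeze" is the grip in N (left out, the last holds). Time passes only in rows, so rows that repeat a pose let the fingers close. It gives the time, the measured TCP pose, the force, the opening and the grip force at its end, in the units of the state.
- telemetry.get_obs(): the state, without advancing time (a new reading comes with each control period).
- cams.camera(name): name is "scene" or "top" or "wrist"; returns (picture, depth): 420x560x3 uint8, red, green, blue; 420x560 float32, m along the optical axis (not along the pixel's ray), 0 where there is no reading.
- cams.camera_info(name): a dict with "camera_matrix" (3x3 intrinsics, pixels), "R" (3x3) and "t" (3): a world point X has camera coordinates R X + t; the wrist camera has in their place "tool_from_camera" (4x4, takes a point from camera to tool coordinates, whose origin is the TCP and whose axes are the flange's). Camera axes: x right, y down, z forward; pixel columns grow to the right and rows downward; lengths in m; the calibration is good to about 2 mm. The wrist camera is an equidistant fisheye: a pixel r from the principal point sees the ray r / f radians off the axis. A picture is of the moment at which its call begins: read the wrist's pose just before it. camera_info takes no time and is no camera call.
- workorder.hand_in(): hands the job in; it is judged then, once.
Trained networks look in the newest picture that a camera, given by its name, has taken for a name from the list of things; names that differ only in an ending like _2 or _b are one class to them, and where a whole thing is asked for, a point or a joint stands for the part that bears it (a point fixed in the world has none). Each returns a list of dicts, best first, with "confidence" (0 to 1); they miss things now and then, are a little off and sometimes report something else, mostly with a low value. They report only what shows in the picture. A call takes as long as a camera call.
- finder.find_in(target, camera): "point" ([x, y, z] in m, in world coordinates, good to about 4 mm: the middle of the surface that is visible of it).
- finder.masks_of(target, camera): "region" (420x560 bool, what is visible of it).
The state is a dict: "time_s": time; "qpos": joint angles; "joint_vel": joint speeds; "tau": joint torques, N m; "ee_pos": TCP position; "eef_rot": TCP orientation; "force": force on the tool from outside, world axes, zero at the start; "moment": the same for the moment, N m; "grip_width": finger opening in m; "grip_force": force on a finger pad.
Only numpy, scipy, OpenCV 4.12 (cv2) and the standard library are available. Lean on these libraries where they do the work, as an engineer would, in place of code of your own. Each camera call takes 0.05 s, during which the arm holds its last target. There are 200 camera calls.

## Working session

There is one attempt and no reset: what is moved stays moved. The work goes in short steps, Python scripts to look and compute and a tool call to move; the robot and the scene stay as the last step left them, time stands still between calls to the robot, and variables do not carry over. Pictures are saved under pics/ and viewed, at most 14 in all, crops included, and the job is handed in when it is done.

Besides the shell and the picture viewer there is one more tool, called after "Call:" as name(argument=value, ...) on one line, values as JSON. jog_arm: Moves the arm, as the interface text tells. Its arguments: {"type":"object","properties":{"rows":{"type":"array","items":{"type":"object","properties":{"gripper":{"type":"number"},"slide":{"type":"array","items":{"type":"number"}},"spin":{"type":"number"}}}},"squeeze":{"type":"number"}},"required":["rows"]}

```bash
mkdir -p pics; ls; cat > h.py <<'E'
import numpy as np, cv2
from station import telemetry, cams, workorder, finder
from scipy.spatial.transform import Rotation as Ro
def save(n,img): cv2.imwrite('pics/'+n,img[:,:,::-1])
def cloud(name,depth):
    i=cams.camera_info(name);K=np.array(i['camera_matrix']);R=np.array(i['R']);t=np.array(i['t'])
    v,u=np.mgrid[:depth.shape[0],:depth.shape[1]]
    P=np.stack([(u-K[0,2])/K[0,0]*depth,(v-K[1,2])/K[1,1]*depth,depth],-1)
    return (P-t)@R
E
python3 - <<'E'
from h import *
o=telemetry.get_obs();print(o)
for c in('top','scene'):
    im,d=cams.camera(c);save(c+'0.png',im);np.save(c+'0.npy',d)
    P=cloud(c,d)
    for n in('cap_large','cap_medium','cap_small','unit_large','unit_medium','unit_small','tape_measure','pliers','elec_tape'):
        m=finder.masks_of(n,c)
        if not m: print(c,n,'none');continue
        for q in m[:2]:
            r=q['region']&(d>0);X=P[r]
            z=np.percentile(X[:,2],95) if len(X) else 0
            T=X[abs(X[:,2]-z)<.004]
            a=(T[:,:2].max(0)+T[:,:2].min(0))/2 if len(T) else 0
            print(c,n,round(q['confidence'],2),r.sum(),'ztop',z.round(4),'mean',T.mean(0).round(4),'mid',a.round(4),'ext',np.ptp(T[:,:2],axis=0).round(3))
print(cams.camera_info('wrist'))
E
```

```text
pics
{'time_s': 0.0, 'qpos': array([-1.40959907e+00,  3.00514222e-01,  1.52161101e+00,  4.82907992e-05,
        1.32068909e+00, -6.65826679e-02]), 'joint_vel': array([-0.00036162, -0.00041432, -0.00027182,  0.00164602,  0.00020668,
       -0.0004241 ]), 'tau': array([-8.16627271e-04, -5.31809092e+01, -3.52740777e+01,  7.08568026e-02,
        2.44136655e-02, -9.26714347e-05]), 'ee_pos': array([ 0.12420323, -0.53576117,  0.40404987]), 'eef_rot': array([-3.14037680e+00, -1.27951830e-04,  2.27767866e-01]), 'force': array([-0.02872969, -0.14073192, -0.30626362]), 'moment': array([ 0.02843922, -0.00197764,  0.02160974]), 'grip_force': 0.0, 'grip_width': 0.09384505142119648}
top cap_large 0.87 660 ztop 0.0534 mean [0.5731 0.2102 0.0513] mid [0.5716 0.2094] ext [0.061 0.063]
top cap_medium 0.66 371 ztop 0.0489 mean [ 0.5592 -0.0194  0.0468] mid [ 0.5587 -0.0206] ext [0.049 0.047]
top cap_small 0.65 231 ztop 0.0643 mean [ 0.5236 -0.2166  0.0623] mid [ 0.5226 -0.216 ] ext [0.033 0.032]
top unit_large 0.89 1591 ztop 0.0317 mean [ 0.525  -0.2081  0.0319] mid [ 0.5237 -0.2156] ext [0.048 0.05 ]
t
[... 1618 characters left out ...]
.7328 -0.2611  0.01  ] mid [ 0.723  -0.2736] ext [0.09  0.171]
scene elec_tape 0.65 611 ztop 0.0191 mean [0.4147 0.0942 0.0176] mid [0.4148 0.0925] ext [0.06  0.062]
{'camera_matrix': array([[325.1922621 ,   0.        , 280.98587642],
       [  0.        , 325.1922621 , 205.00987782],
       [  0.        ,   0.        ,   1.        ]]), 'tool_from_camera': array([[ 1.06286562e-03, -9.59128723e-01, -2.82968131e-01,
         8.24795068e-02],
       [ 9.99999405e-01,  1.08841825e-03,  6.69043028e-05,
        -1.11152911e-03],
       [ 2.43817838e-04, -2.82968034e-01,  9.59129310e-01,
         1.95779483e-02],
       [ 0.00000000e+00,  0.00000000e+00,  0.00000000e+00,
         1.00000000e+00]])}
```

View pics/top0.png

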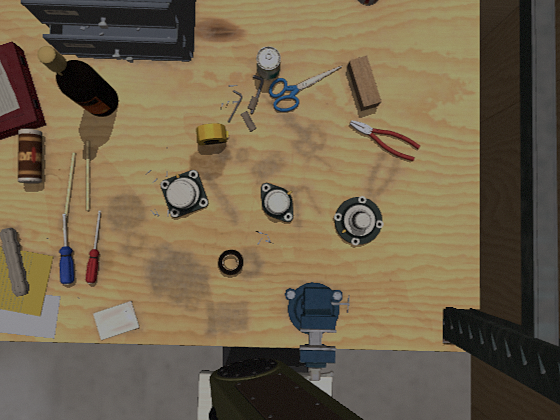

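View pics/scene0.png

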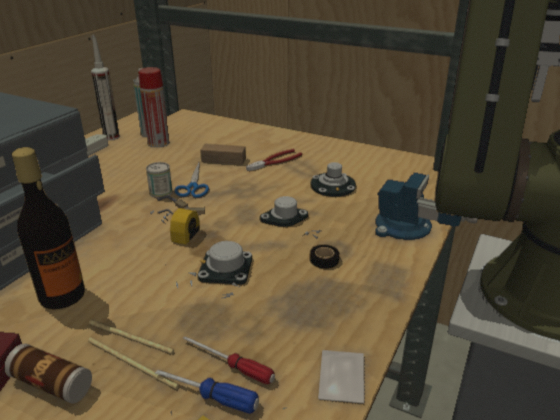

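The top view shows the large cap at (183,193), the medium at (277,202) and the small on the round unit at (358,220). A dark post stands at the right front corner at about (450,320), so I'll check its position before swinging past it.

```bash
python3 - <<'E'
from h import *
for c in('top','scene'):
    d=np.load(c+'0.npy');P=cloud(c,d);i=cams.camera_info(c)
    K=np.array(i['camera_matrix']);R=np.array(i['R']);t=np.array(i['t'])
    print(c,'cam at',(-R.T@t).round(3))
    for X in([.124,-.536,.404],[.124,-.536,.205]):
        q=K@(R@np.array(X)+t);print(X,(q[:2]/q[2]).round(0))
    for (u,v) in ([(450,320),(455,335),(480,340),(520,360),(550,385),(330,380),(315,290),(320,350)] if c=='top' else [(435,260),(415,330),(400,390),(455,100),(300,30),(395,195),(490,200)]):
        print((u,v),d[v,u].round(3),P[v,u].round(3))
    m=(d>0)&(P[...,1]<-.2)&(P[...,2]>.1);Q=P[m]
    print(m.sum()); 
    h,xe,ye=np.histogram2d(Q[:,0],Q[:,1],bins=[np.arange(-.2,1.,.1),np.arange(-1,-.1,.1)]);print(h.astype(int))
E
```

```text
top cam at [0.476 0.004 1.126]
[0.124, -0.536, 0.404] [614. 478.]
[0.124, -0.536, 0.205] [538. 425.]
(450, 320) 1.082 [ 0.295 -0.429  0.037]
(455, 335) 1.053 [ 0.266 -0.429  0.065]
(480, 340) 0.925 [ 0.283 -0.427  0.194]
(520, 360) 0.779 [ 0.282 -0.427  0.34 ]
(550, 385) 0.697 [ 0.266 -0.428  0.421]
(330, 380) 1.103 [ 0.141 -0.155  0.002]
(315, 290) 1.027 [ 0.363 -0.105  0.091]
(320, 350) 0.997 [ 0.237 -0.116  0.114]
17252
[[   0    0    0    0    0    0    0    0]
 [   0    0    0    0    0    0    0    0]
 [   0    0    0    0    0    0    0    0]
 [   0    0    0    0    0    0    0    0]
 [   0    0    0    0    0 3120    0    0]
 [   0    0    0    0   17 3616    0    0]
 [   0    0    0    0    0 2170    0    0]
 [   0    0    0    0    0 2113    0    0]
 [   0    0    0    0    0 2049    0    0]
 [   0    0    0    0    0 2022    0    0]
 [   0    0    0    0    0 1975    0    0]]
scene cam at [0.092 0.903 0.628]
[0.124, -0.536, 0.404] [552.  12.]
[0.124, -0.536, 0.205] [531.  95.]
(435, 260) 1.073 [ 0.214 -0.017 -0.006]
(415, 330) 1.707 [ 0.291 -0.428 -0.578]
(400, 390) 1.854 [ 0.306 -0.422 -0.864]
(455, 100) 0.826 [0.217 0.067 0.358]
(300, 30) 1.44 [ 0.733 -0.445  0.324]
(395, 195) 1.12 [ 0.328 -0.081  0.086]
(490, 200) 0.843 [0.132 0.095 0.213]
30975
[[   0    0    0    0    0    0    0    0]
 [   0    0    0    0    0    0    0    0]
 [ 189  241    0    0   12  182    0    0]
 [  34   37    0    0  312 1039    0    0]
 [   0    0    0    0    0   49    0    0]
 [   0    1    0    0    0 1893    0    0]
 [ 875  874    0    0    0  910    0    0]
 [ 777  826    0    0    0  824    0    0]
 [ 709  711    0    0    0  763    0    0]
 [ 649  632    0    0    0  702    0    0]
 [ 596  537    0    0    0  645    0    0]]
```

Call:
jog_arm(rows=[{"gripper":0.094,"slide":[0.007,-0.179,0],"spin":0},{"gripper":0.094,"slide":[0.007,-0.179,0],"spin":0},{"gripper":0.094,"slide":[0.007,-0.179,0],"spin":0},{"gripper":0.094,"slide":[0.007,-0.179,0],"spin":0},{"gripper":0.094,"slide":[0.007,-0.179,0],"spin":0},{"gripper":0.094,"slide":[0.134,-0.242,0],"spin":0},{"gripper":0.094,"slide":[0.134,-0.242,0],"spin":0},{"gripper":0.094,"slide":[0.134,-0.242,0],"spin":0}])

```text
time_s: 1.8
ee_pos: [0.2013, -0.2689, 0.405]
eef_rot: [3.141, -0.0, 0.227]
force: [-0.1, -0.2, -0.2]
grip_width: 0.0941
grip_force: 0.0
```

Call:
jog_arm(rows=[{"gripper":0.094,"slide":[0.324,0.019,0.0],"spin":0.227},{"gripper":0.094,"slide":[0.324,0.019,0.0],"spin":0.227},{"gripper":0.094,"slide":[0.324,0.019,0.0],"spin":0.227},{"gripper":0.094,"slide":[0.324,0.019,0.045],"spin":0.227},{"gripper":0.094,"slide":[0.324,0.019,0.045],"spin":0.227},{"gripper":0.094,"slide":[0.324,0.019,0.045],"spin":0.227},{"gripper":0.094,"slide":[0.324,0.019,0.045],"spin":0.227},{"gripper":0.094,"slide":[0.324,0.019,0.045],"spin":0.227}])

```text
time_s: 2.6
ee_pos: [0.5237, -0.2141, 0.3564]
eef_rot: [-3.14, 0.003, 0.004]
force: [0.7, -0.4, -0.4]
grip_width: 0.094
grip_force: 0.0
```

```bash
cat >> h.py <<'E'
from types import SimpleNamespace as NS
class W:
    """wrist view: picture, depth, world cloud (fisheye equidistant)"""
    def __init__(s,fn=None):
        s.o=telemetry.get_obs(); s.im,s.d=cams.camera('wrist')
        i=cams.camera_info('wrist');s.K=np.array(i['camera_matrix']);T=np.array(i['tool_from_camera'])
        R=Ro.from_euler('xyz',s.o['eef_rot']).as_matrix()
        s.R=R@T[:3,:3]; s.c=R@T[:3,3]+s.o['ee_pos']
        v,u=np.mgrid[:420,:560]; x=(u-s.K[0,2])/s.K[0,0];y=(v-s.K[1,2])/s.K[1,1];r=np.hypot(x,y)+1e-9
        s.ray=np.stack([np.sin(r)*x/r,np.sin(r)*y/r,np.cos(r)],-1)
        s.P=(s.ray/s.ray[...,2:]*s.d[...,None])@s.R.T+s.c
        if fn: save(fn,s.im)
    def onplane(s,uv,z):
        u,v=np.asarray(uv,float).reshape(-1,2).T
        x=(u-s.K[0,2])/s.K[0,0];y=(v-s.K[1,2])/s.K[1,1];r=np.hypot(x,y)+1e-9
        w=np.stack([np.sin(r)*x/r,np.sin(r)*y/r,np.cos(r)],-1)@s.R.T
        return s.c+w*((z-s.c[2])/w[:,2])[:,None]
    def disc(s,xy,z,rad,tol=.003):
        """centre of the horizontal disc at height z near xy: circle fit to outline of depth mask"""
        m=(abs(s.P[...,2]-z)<tol)&(np.hypot(s.P[...,0]-xy[0],s.P[...,1]-xy[1])<rad)&(s.d>0)
        m=cv2.morphologyEx(m.astype('u1'),cv2.MORPH_OPEN,np.ones((3,3)))
        cs,_=cv2.findContours(m,0,cv2.CHAIN_APPROX_NONE)
        if not cs:return None
        c=max(cs,key=cv2.contourArea)[:,0]
        zz=np.median(s.P[...,2][m>0]);q=s.onplane(c,zz)
        h=cv2.convexHull(q[:,:2].astype('f4')*1000)[:,0]
        (cx,cy),(a,b),_=cv2.fitEllipse(h)
        return np.array([cx/1000,cy/1000,zz]),a/1000,b/1000
E
python3 - <<'E'
from h import *
w=W('w1.png');print(w.o['ee_pos'],w.o['eef_rot'])
X=w.P[(w.d>0)];near=X[np.hypot(X[:,0]-.5215,X[:,1]+.214)<.09]
h,e=np.histogram(near[:,2],np.arange(-.02,.08,.002));print([(round(a,3),int(n)) for a,n in zip(e,h) if n>30])
for n in('cap_small','unit_large'):
    f=finder.find_in(n,'wrist');print(n,f[:2])
    for q in finder.masks_of(n,'wrist')[:1]:
        print(q['confidence'],q['region'].sum(),w.P[q['region']&(w.d>0)].mean(0))
for z in(.061,.035,.022,.012): print(z,w.disc((.5215,-.214),z,.07))
E
```

```text
[ 0.52374173 -0.21412838  0.3563942 ] [-3.13976580e+00  2.98914667e-03  3.50271693e-03]
[(np.float64(-0.002), 3895), (np.float64(-0.0), 7421), (np.float64(0.002), 128), (np.float64(0.01), 1259), (np.float64(0.012), 2857), (np.float64(0.014), 321), (np.float64(0.016), 288), (np.float64(0.018), 259), (np.float64(0.02), 810), (np.float64(0.022), 1365), (np.float64(0.024), 39), (np.float64(0.028), 47), (np.float64(0.03), 190), (np.float64(0.032), 276), (np.float64(0.034), 235), (np.float64(0.056), 33), (np.float64(0.058), 167), (np.float64(0.06), 731), (np.float64(0.062), 318)]
cap_small [{'point': [0.53, -0.2144, 0.0634], 'confidence': 0.75}]
0.71 1378 [ 0.52491395 -0.21406958  0.05981017]
unit_large [{'point': [0.5357, -0.2152, 0.0124], 'confidence': 0.62}]
0.81 8199 [ 0.52977223 -0.21328686  0.01748896]
0.061 (array([ 0.52282092, -0.21404451,  0.06142365]), 0.03543599700927735, 0.03567108917236328)
0.035 (array([ 0.5249895 , -0.21334406,  0.03406159]), 0.04344563674926758, 0.045569969177246095)
0.022 (array([ 0.52449927, -0.21350673,  0.02221252]), 0.0770597915649414, 0.07747270202636719)
0.012 (array([ 0.52397552, -0.21346608,  0.01242221]), 0.11600099182128906, 0.11620960998535156)
```

View pics/w1.png

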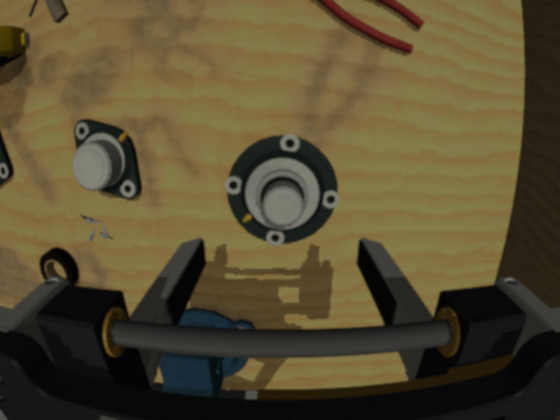

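The wrist view shows the small cap top at about (283,203), on the round flange centred near (282,190). The measured heights (.061, .034, .022, .012) match the given sizes.

```bash
python3 - <<'E'
from h import *
w=W();print(w.o['ee_pos'],w.o['eef_rot'],w.o['time_s'])
for z in(.061,.022,.012): print(z,w.disc((.523,-.214),z,.07))
E
```

```text
[ 0.51937846 -0.21560449  0.36026796] [ 3.14115967e+00 -8.03543802e-04 -1.01541439e-04] 2.85
0.061 (array([ 0.52272382, -0.21396106,  0.06148707]), 0.03571826171875, 0.035917366027832034)
0.022 (array([ 0.52452112, -0.21330249,  0.02222983]), 0.07694058990478515, 0.07794695281982422)
0.012 (array([ 0.5238205 , -0.21317769,  0.01242672]), 0.11546432495117187, 0.11696055603027344)
```

Call:
jog_arm(rows=[{"gripper":0.094,"slide":[0.003,-0.002,0.05],"spin":0},{"gripper":0.094,"slide":[0.003,-0.002,0.09],"spin":0},{"gripper":0.094,"slide":[0.003,-0.002,0.121],"spin":0},{"gripper":0.094,"slide":[0.003,-0.002,0.121],"spin":0},{"gripper":0.03,"slide":[0.003,-0.002,0.121],"spin":0},{"gripper":0.03,"slide":[0.003,-0.002,0.121],"spin":0},{"gripper":0.03,"slide":[0.003,-0.002,0.121],"spin":0},{"gripper":0.03,"slide":[0.003,-0.002,0.121],"spin":0}], squeeze=20)

```text
time_s: 3.7
ee_pos: [0.5231, -0.2132, 0.2399]
eef_rot: [3.141, -0.002, 0.001]
force: [1.2, -0.5, -0.0]
grip_width: 0.0656
grip_force: 0.0
```

Call:
jog_arm(rows=[{"gripper":0.03,"slide":[0,0,0],"spin":0},{"gripper":0.03,"slide":[0,0,0],"spin":0},{"gripper":0.03,"slide":[0,0,0],"spin":0},{"gripper":0.03,"slide":[0,0,0],"spin":0}])

```text
time_s: 4.1
ee_pos: [0.523, -0.2131, 0.2387]
eef_rot: [3.141, -0.0, 0.001]
force: [-0.5, -1.1, 0.9]
grip_width: 0.0381
grip_force: 20.0
```

Call:
jog_arm(rows=[{"gripper":0.03,"slide":[0,0,-0.04],"spin":0},{"gripper":0.03,"slide":[0.03,-0.03,-0.045],"spin":0},{"gripper":0.03,"slide":[0.06,-0.06,-0.045],"spin":0},{"gripper":0.03,"slide":[0.09,-0.09,-0.045],"spin":0},{"gripper":0.03,"slide":[0.127,-0.123,-0.03],"spin":0},{"gripper":0.03,"slide":[0.127,-0.123,0.0],"spin":0},{"gripper":0.03,"slide":[0.127,-0.123,0.025],"spin":0},{"gripper":0.03,"slide":[0.127,-0.123,0.034],"spin":0}])

```text
time_s: 4.9
ee_pos: [0.6496, -0.0893, 0.2024]
eef_rot: [-3.14, 0.004, 0.001]
force: [-12.0, 9.3, 28.9]
grip_width: 0.0381
grip_force: 20.0
```

Call:
jog_arm(rows=[{"gripper":0.03,"slide":[0,0,0],"spin":0},{"gripper":0.03,"slide":[0,0,0],"spin":0},{"gripper":0.09,"slide":[0,0,0],"spin":0},{"gripper":0.09,"slide":[0,0,0],"spin":0},{"gripper":0.09,"slide":[0,0,0],"spin":0},{"gripper":0.09,"slide":[0,0,-0.03],"spin":0},{"gripper":0.09,"slide":[0,0,-0.07],"spin":0},{"gripper":0.09,"slide":[0,0,-0.12],"spin":0}])

```text
time_s: 5.7
ee_pos: [0.6496, -0.09, 0.3248]
eef_rot: [-3.141, 0.003, 0.001]
force: [0.3, -0.3, 0.2]
grip_width: 0.083
grip_force: 0.0
```

Call:
jog_arm(rows=[{"gripper":0.094,"slide":[-0.02,-0.04,-0.02],"spin":0},{"gripper":0.094,"slide":[-0.03,-0.09,-0.035],"spin":0},{"gripper":0.094,"slide":[-0.04,-0.13,-0.035],"spin":0},{"gripper":0.094,"slide":[-0.055,-0.175,-0.035],"spin":0},{"gripper":0.094,"slide":[-0.065,-0.22,-0.035],"spin":0},{"gripper":0.094,"slide":[-0.07,-0.26,-0.035],"spin":0},{"gripper":0.094,"slide":[-0.077,-0.29,-0.035],"spin":0},{"gripper":0.094,"slide":[-0.077,-0.3,-0.035],"spin":0}])

```text
time_s: 6.5
ee_pos: [0.5718, 0.2125, 0.3599]
eef_rot: [-3.141, -0.0, 0.004]
force: [0.5, -0.4, 0.2]
grip_width: 0.094
grip_force: 0.0
```

```bash
python3 - <<'E'
from h import *
for k in range(4): cams.camera('wrist')
w=W('w2.png');print(w.o['ee_pos'],w.o['eef_rot'],w.o['time_s'])
for n in('cap_large','unit_medium'):
    for q in finder.masks_of(n,'wrist')[:2]:
        r=q['region']&(w.d>0);print(n,q['confidence'],r.sum(),w.P[r].mean(0).round(4))
for z in(.050,.020,.012): print(z,w.disc((.572,.213),z,.08 if z<.02 else .06))
print('small on bench',w.disc((.65,-.09),.026,.04))
print('oval cap',w.disc((.558,-.018),.046,.05),w.disc((.558,-.018),.018,.045),w.disc((.558,-.018),.012,.065))
E
```

```text
[0.57297494 0.20895941 0.35963308] [ 3.14137116e+00 -1.97723948e-05  2.05563228e-04] 6.7
cap_large 0.67 3767 [0.5758 0.2125 0.0494]
unit_medium 0.93 4155 [0.5927 0.209  0.0149]
unit_medium 0.18 718 [0.4263 0.1096 0.0194]
0.05 (array([0.57372583, 0.21261703, 0.050645  ]), 0.06322702407836914, 0.06344868087768554)
0.02 (array([0.5790368 , 0.21062924, 0.02011385]), 0.07585874938964844, 0.07796691131591797)
0.012 (array([0.5876673 , 0.18902898, 0.01258674]), 0.062413013458251954, 0.10481623840332031)
small on bench (array([ 0.64858527, -0.08675058,  0.02625813]), 0.03508676528930664, 0.036603904724121096)
oval cap (array([ 0.56075873, -0.01412267,  0.04638949]), 0.04989282989501953, 0.05058198165893555) (array([ 0.56325726, -0.01716047,  0.01787316]), 0.06690647888183594, 0.07732158660888672) (array([ 0.56909528, -0.0022139 ,  0.01243128]), 0.05685021591186523, 0.09185667419433594)
```

View pics/w2.png

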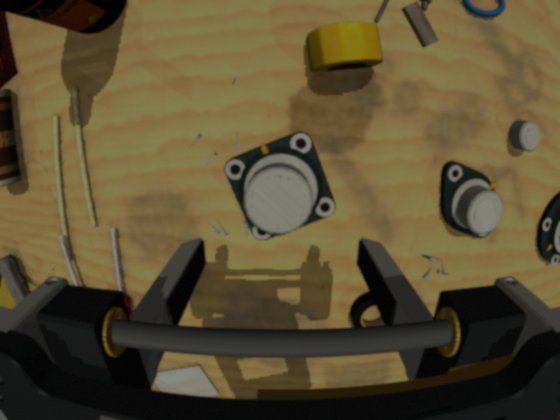

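The large cap's top is at about (278,200), and the small cap stands on the bench at (525,135), clear of everything. The large cap measures (0.5737, 0.2126) with its top at 0.0506, so I'll grasp it now.

Call:
jog_arm(rows=[{"gripper":0.094,"slide":[0.001,-0.004,0.05],"spin":0},{"gripper":0.094,"slide":[0.001,-0.004,0.09],"spin":0},{"gripper":0.094,"slide":[0.001,-0.004,0.12],"spin":0},{"gripper":0.094,"slide":[0.001,-0.004,0.132],"spin":0},{"gripper":0.094,"slide":[0.001,-0.004,0.1355],"spin":0},{"gripper":0.055,"slide":[0.001,-0.004,0.1355],"spin":0},{"gripper":0.055,"slide":[0.001,-0.004,0.1355],"spin":0},{"gripper":0.055,"slide":[0.001,-0.004,0.1355],"spin":0}], squeeze=25)

```text
time_s: 7.65
ee_pos: [0.5739, 0.214, 0.2256]
eef_rot: [-3.141, -0.002, 0.001]
force: [0.2, -0.0, 0.3]
grip_width: 0.0737
grip_force: 0.0
```

Call:
jog_arm(rows=[{"gripper":0.055,"slide":[0,0,0],"spin":0},{"gripper":0.055,"slide":[0,0,0],"spin":0},{"gripper":0.055,"slide":[0,0,0],"spin":0}])

```text
time_s: 7.95
ee_pos: [0.5739, 0.2139, 0.2252]
eef_rot: [-3.141, -0.001, 0.001]
force: [-1.4, -1.5, 6.6]
grip_width: 0.0653
grip_force: 25.0
```

Call:
jog_arm(rows=[{"gripper":0.055,"slide":[0,0,-0.03],"spin":0},{"gripper":0.055,"slide":[0,0,-0.07],"spin":0},{"gripper":0.055,"slide":[0,0.02,-0.1],"spin":0},{"gripper":0.055,"slide":[-0.005,0.06,-0.12],"spin":0},{"gripper":0.055,"slide":[-0.01,0.1,-0.12],"spin":0},{"gripper":0.055,"slide":[-0.015,0.14,-0.12],"spin":0},{"gripper":0.055,"slide":[-0.02,0.18,-0.12],"spin":0},{"gripper":0.055,"slide":[-0.025,0.22,-0.12],"spin":0}])

```text
time_s: 8.75
ee_pos: [0.5483, -0.0076, 0.3444]
eef_rot: [-3.142, -0.0, 0.001]
force: [0.4, 0.0, -1.2]
grip_width: 0.0658
grip_force: 25.0
```

Call:
jog_arm(rows=[{"gripper":0.055,"slide":[-0.005,0.04,0],"spin":0},{"gripper":0.055,"slide":[-0.01,0.08,0],"spin":0},{"gripper":0.055,"slide":[-0.015,0.12,0],"spin":0},{"gripper":0.055,"slide":[-0.02,0.16,0],"spin":0},{"gripper":0.055,"slide":[-0.025,0.19,0],"spin":0},{"gripper":0.055,"slide":[-0.025,0.204,0],"spin":0},{"gripper":0.055,"slide":[-0.025,0.208,0],"spin":0},{"gripper":0.055,"slide":[-0.025,0.208,0],"spin":0}])

```text
time_s: 9.55
ee_pos: [0.5242, -0.2137, 0.3441]
eef_rot: [-3.141, 0.0, 0.001]
force: [-0.6, 0.1, -0.4]
grip_width: 0.0652
grip_force: 25.0
```

```bash
python3 - <<'E'
from h import *
cams.camera('wrist')
w=W('w3.png');p=w.o['ee_pos'];print(p,w.o['eef_rot'],w.o['time_s'],w.o['grip_width'])
for z in(.035,.022,.012): print(z,w.disc((.524,-.2135),z,.07))
X=w.P[(w.d>0)&(np.hypot(w.P[...,0]-p[0],w.P[...,1]-p[1])<.045)&(w.P[...,2]>.06)]
h,e=np.histogram(X[:,2],np.arange(.06,.36,.004));print([(round(a,3),int(n)) for a,n in zip(e,h) if n>20])
rim=p[2]-.2051;print('rim',rim,'cap top',w.disc(p[:2],rim+.03,.038))
E
```

```text
[ 0.52427725 -0.21319224  0.34410149] [-3.14132473e+00  1.09990047e-04  1.51229120e-03] 9.6 0.06546013033396339
0.035 (array([ 0.5259173 , -0.21385294,  0.0346383 ]), 0.0418587646484375, 0.04496848297119141)
0.022 (array([ 0.5251496 , -0.21321797,  0.0222558 ]), 0.07563445281982421, 0.07759449768066407)
0.012 (array([ 0.52550995, -0.21353123,  0.01250004]), 0.11192542266845704, 0.1166551742553711)
[(np.float64(0.14), 137), (np.float64(0.144), 199), (np.float64(0.148), 258), (np.float64(0.152), 286), (np.float64(0.156), 320), (np.float64(0.16), 345), (np.float64(0.164), 1190), (np.float64(0.168), 9035), (np.float64(0.172), 238), (np.float64(0.176), 234), (np.float64(0.18), 263), (np.float64(0.184), 257), (np.float64(0.188), 322), (np.float64(0.192), 315), (np.float64(0.196), 333), (np.float64(0.2), 366), (np.float64(0.204), 389), (np.float64(0.208), 399), (np.float64(0.212), 550), (np.float64(0.216), 385), (np.float64(0.22), 351), (np.float64(0.224), 346), (np.float64(0.228), 251), (np.float64(0.232), 100), (np.float64(0.236), 166), (np.float64(0.24), 262), (np.float64(0.244), 381), (np.float64(0.248), 497), (np.float64(0.252), 1040), (np.float64(0.256), 4778), (np.float64(0.26), 3111), (np.float64(0.264), 1670), (np.float64(0.268), 2379), (np.float64(0.272), 702), (np.float64(0.276), 4330), (np.float64(0.28), 3237), (np.float64(0.284), 566)]
rim 0.13900148649865102 cap top (array([ 0.52408521, -0.21216599,  0.16953321]), 0.06338932037353516, 0.06528429412841796)
```

View pics/w3.png

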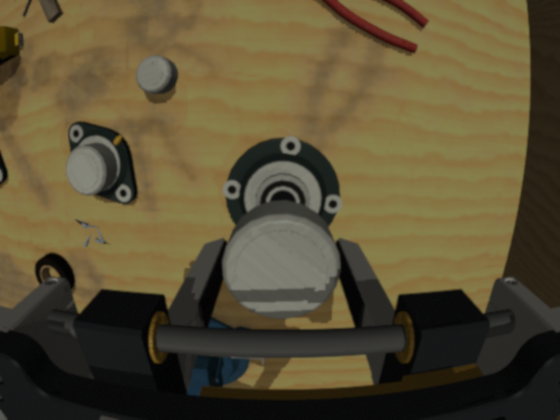

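The large cap hangs centred between the fingers at about (282,258). It is within 1 mm of the round unit's centre, so I'll lower it.

Call:
jog_arm(rows=[{"gripper":0.055,"slide":[0,0.001,0.04],"spin":0},{"gripper":0.055,"slide":[0,0.001,0.075],"spin":0},{"gripper":0.055,"slide":[0,0.001,0.09],"spin":0},{"gripper":0.055,"slide":[0,0.001,0.1],"spin":0},{"gripper":0.055,"slide":[0,0.001,0.107],"spin":0},{"gripper":0.055,"slide":[0,0.001,0.112],"spin":0},{"gripper":0.055,"slide":[0,0.001,0.115],"spin":0},{"gripper":0.055,"slide":[0,0.001,0.116],"spin":0}])

```text
time_s: 10.45
ee_pos: [0.5241, -0.2151, 0.2285]
eef_rot: [3.141, -0.001, 0.001]
force: [0.0, -0.0, -0.5]
grip_width: 0.0657
grip_force: 25.0
```

Call:
jog_arm(rows=[{"gripper":0.055,"slide":[0,0,0],"spin":0},{"gripper":0.055,"slide":[0,0,0],"spin":0}])

```text
time_s: 10.65
ee_pos: [0.5241, -0.2151, 0.2285]
eef_rot: [3.141, -0.001, 0.001]
force: [-0.5, -0.3, -1.4]
grip_width: 0.0655
grip_force: 25.0
```

Call:
jog_arm(rows=[{"gripper":0.055,"slide":[0,0,0.001],"spin":0},{"gripper":0.055,"slide":[0,0,0.001],"spin":0},{"gripper":0.094,"slide":[0,0,0.001],"spin":0},{"gripper":0.094,"slide":[0,0,0.001],"spin":0},{"gripper":0.094,"slide":[0,0,0.001],"spin":0},{"gripper":0.094,"slide":[0,0,0.001],"spin":0},{"gripper":0.094,"slide":[0,0,-0.03],"spin":0},{"gripper":0.094,"slide":[0,0,-0.07],"spin":0}])

```text
time_s: 11.45
ee_pos: [0.5237, -0.215, 0.2975]
eef_rot: [-3.14, 0.003, 0.001]
force: [-0.2, -1.4, -0.3]
grip_width: 0.0941
grip_force: 0.0
```

Call:
jog_arm(rows=[{"gripper":0.094,"slide":[0,0,-0.04],"spin":0},{"gripper":0.094,"slide":[0.01,-0.04,-0.06],"spin":0},{"gripper":0.094,"slide":[0.02,-0.08,-0.06],"spin":0},{"gripper":0.094,"slide":[0.03,-0.12,-0.06],"spin":0},{"gripper":0.094,"slide":[0.037,-0.16,-0.06],"spin":0},{"gripper":0.094,"slide":[0.037,-0.19,-0.06],"spin":0},{"gripper":0.094,"slide":[0.037,-0.2,-0.06],"spin":0},{"gripper":0.094,"slide":[0.037,-0.2,-0.06],"spin":0}])

```text
time_s: 12.25
ee_pos: [0.5608, -0.0143, 0.3582]
eef_rot: [3.142, -0.0, 0.003]
force: [0.3, -0.3, -0.1]
grip_width: 0.0938
grip_force: 0.0
```

```bash
python3 - <<'E'
from h import *
for k in range(2): cams.camera('wrist')
w=W('w4.png');print(w.o['ee_pos'],w.o['eef_rot'],w.o['time_s'])
print('large on round',w.disc((.524,-.2135),.052,.05),w.disc((.524,-.2135),.022,.05))
for n in('cap_medium','unit_small'):
    for q in finder.masks_of(n,'wrist')[:2]:
        r=q['region']&(w.d>0);print(n,q['confidence'],r.sum(),w.P[r].mean(0).round(4))
print('med',w.disc((.56,-.015),.046,.05),'face',w.disc((.56,-.015),.018,.04,.002))
print('small',w.disc((.6486,-.0868),.026,.04))
E
```

```text
[ 0.56086529 -0.01600974  0.35815926] [ 3.14140364e+00 -4.56628081e-05  3.38223015e-04] 12.35
large on round (array([ 0.52382849, -0.21203062,  0.05247215]), 0.06395924758911133, 0.06473013305664063) (array([ 0.52525946, -0.21080943,  0.0219409 ]), 0.07490602111816407, 0.07743183898925782)
cap_medium 0.76 2240 [ 0.5624 -0.0163  0.0455]
unit_small 0.77 2671 [ 0.5756 -0.0118  0.0146]
med (array([ 0.56037915, -0.0163397 ,  0.04655644]), 0.04922459411621094, 0.049655853271484376) face (array([ 0.56690332, -0.01506456,  0.01818448]), 0.05541681671142578, 0.06918599700927734)
small (array([ 0.64836243, -0.0885851 ,  0.02635114]), 0.035607349395751955, 0.036892852783203124)
```

View pics/w4.png

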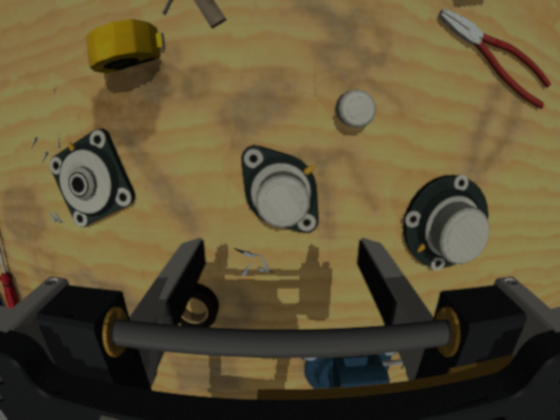

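The large cap is seated on the round unit, with its top at .0525 = 22+30 mm (seen at about (465,235)). The medium cap on the oval unit shows at about (281,200), with its top at .0466, so I'll grasp it next.

Call:
jog_arm(rows=[{"gripper":0.08,"slide":[0,0,0.05],"spin":0},{"gripper":0.08,"slide":[0,0,0.09],"spin":0},{"gripper":0.08,"slide":[0,0,0.12],"spin":0},{"gripper":0.08,"slide":[0,0,0.132],"spin":0},{"gripper":0.08,"slide":[0,0,0.135],"spin":0},{"gripper":0.042,"slide":[0,0,0.135],"spin":0},{"gripper":0.042,"slide":[0,0,0.135],"spin":0},{"gripper":0.042,"slide":[0,0,0.135],"spin":0}], squeeze=22)

```text
time_s: 13.3
ee_pos: [0.5611, -0.0151, 0.2245]
eef_rot: [3.141, -0.002, 0.001]
force: [0.0, -0.1, -0.2]
grip_width: 0.0596
grip_force: 0.0
```

Call:
jog_arm(rows=[{"gripper":0.042,"slide":[0,0,0],"spin":0},{"gripper":0.042,"slide":[0,0,0],"spin":0},{"gripper":0.042,"slide":[0,0,0],"spin":0}])

```text
time_s: 13.6
ee_pos: [0.5611, -0.0152, 0.2241]
eef_rot: [3.141, -0.001, 0.001]
force: [-1.3, -0.0, 6.6]
grip_width: 0.0513
grip_force: 22.0
```

Call:
jog_arm(rows=[{"gripper":0.042,"slide":[0,0,-0.03],"spin":0},{"gripper":0.042,"slide":[0,0,-0.07],"spin":0},{"gripper":0.042,"slide":[0,-0.02,-0.1],"spin":0},{"gripper":0.042,"slide":[0.005,-0.06,-0.12],"spin":0},{"gripper":0.042,"slide":[0.01,-0.1,-0.12],"spin":0},{"gripper":0.042,"slide":[0.013,-0.14,-0.12],"spin":0},{"gripper":0.042,"slide":[0.016,-0.18,-0.12],"spin":0},{"gripper":0.042,"slide":[0.018,-0.21,-0.12],"spin":0}])

```text
time_s: 14.4
ee_pos: [0.5784, 0.1972, 0.3432]
eef_rot: [-3.141, 0.0, 0.002]
force: [-0.0, -0.1, -0.9]
grip_width: 0.0514
grip_force: 22.0
```

Call:
jog_arm(rows=[{"gripper":0.042,"slide":[0,-0.01,0],"spin":0},{"gripper":0.042,"slide":[0,-0.016,0],"spin":0},{"gripper":0.042,"slide":[0,-0.016,0],"spin":0},{"gripper":0.042,"slide":[0,-0.016,0],"spin":0}])

```text
time_s: 14.8
ee_pos: [0.5788, 0.2099, 0.3432]
eef_rot: [3.141, 0.0, -0.0]
force: [-0.2, 0.1, -1.2]
grip_width: 0.0517
grip_force: 22.0
```

```bash
python3 - <<'E'
from h import *
cams.camera('wrist')
w=W('w5.png');p=w.o['ee_pos'];print(p,w.o['eef_rot'],w.o['time_s'],w.o['grip_width'])
for z in(.033,.020,.012): print(z,w.disc((.578,.211),z,.08 if z<.015 else .06))
rim=p[2]-.2058;print('rim',rim,'cap top',w.disc(p[:2],rim+.028,.032))
print('oval (unoccluded?)',w.disc((.561,-.0163),.018,.045,.002),w.disc((.561,-.0163),.031,.03,.002))
E
```

```text
[0.57881289 0.209824   0.34323328] [ 3.14148408e+00  3.28138711e-05 -4.32868339e-04] 14.85 0.05130446488773611
0.033 (array([0.57724365, 0.21102254, 0.03297179]), 0.03172120666503906, 0.03268078994750977)
0.02 (array([0.58058496, 0.2115993 , 0.02025309]), 0.07643280792236327, 0.09006754302978516)
0.012 (array([0.58994952, 0.18652786, 0.01261345]), 0.06368416595458984, 0.10040659332275391)
rim 0.1374332845014178 cap top (array([0.57801837, 0.21084198, 0.16560793]), 0.04957126235961914, 0.050239707946777346)
oval (unoccluded?) (array([ 0.56439618, -0.01515552,  0.01809472]), 0.06344752502441406, 0.07050178527832031) (array([ 0.56265717, -0.01399169,  0.03116127]), 0.016949602127075195, 0.019574567794799803)
```

View pics/w5.png

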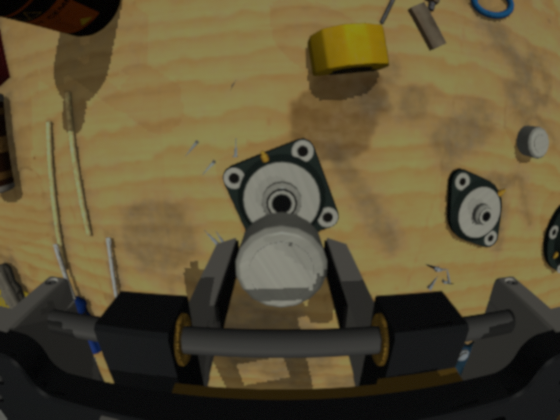

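The collar of the square unit at (283,203) measures about (0.578, 0.211). The carried medium cap is at (0.578, 0.2108), so it can go straight down.

Call:
jog_arm(rows=[{"gripper":0.042,"slide":[0,0,0.04],"spin":0},{"gripper":0.042,"slide":[0,0,0.075],"spin":0},{"gripper":0.042,"slide":[0,0,0.09],"spin":0},{"gripper":0.042,"slide":[0,0,0.1],"spin":0},{"gripper":0.042,"slide":[0,0,0.107],"spin":0},{"gripper":0.042,"slide":[0,0,0.112],"spin":0},{"gripper":0.042,"slide":[0,0,0.115],"spin":0},{"gripper":0.042,"slide":[0,0,0.116],"spin":0}])

```text
time_s: 15.7
ee_pos: [0.5788, 0.211, 0.2276]
eef_rot: [-3.141, -0.001, 0.001]
force: [-0.4, -0.4, -0.5]
grip_width: 0.0514
grip_force: 22.0
```

Call:
jog_arm(rows=[{"gripper":0.042,"slide":[0,0,0],"spin":0},{"gripper":0.042,"slide":[0,0,0],"spin":0}])

```text
time_s: 15.9
ee_pos: [0.5787, 0.211, 0.2276]
eef_rot: [-3.141, -0.001, 0.001]
force: [-0.1, 0.4, -0.8]
grip_width: 0.0512
grip_force: 22.0
```

Call:
jog_arm(rows=[{"gripper":0.042,"slide":[0,0,0.001],"spin":0},{"gripper":0.042,"slide":[0,0,0.001],"spin":0},{"gripper":0.08,"slide":[0,0,0.001],"spin":0},{"gripper":0.08,"slide":[0,0,0.001],"spin":0},{"gripper":0.08,"slide":[0,0,0.001],"spin":0},{"gripper":0.08,"slide":[0,0,0.001],"spin":0},{"gripper":0.08,"slide":[0,0,-0.03],"spin":0},{"gripper":0.08,"slide":[0,0,-0.07],"spin":0}])

```text
time_s: 16.7
ee_pos: [0.5784, 0.2108, 0.2963]
eef_rot: [3.141, 0.004, 0.001]
force: [0.5, 0.8, -0.5]
grip_width: 0.0803
grip_force: 0.0
```

Call:
jog_arm(rows=[{"gripper":0.08,"slide":[0,0,-0.04],"spin":0},{"gripper":0.08,"slide":[0.01,0.04,-0.05],"spin":0},{"gripper":0.08,"slide":[0.02,0.08,-0.05],"spin":0},{"gripper":0.08,"slide":[0.03,0.12,-0.05],"spin":0},{"gripper":0.08,"slide":[0.04,0.16,-0.05],"spin":0},{"gripper":0.08,"slide":[0.05,0.2,-0.05],"spin":0},{"gripper":0.08,"slide":[0.06,0.24,-0.05],"spin":0},{"gripper":0.08,"slide":[0.066,0.27,-0.05],"spin":0}])

```text
time_s: 17.5
ee_pos: [0.6451, -0.0614, 0.3471]
eef_rot: [3.141, -0.0, -0.0]
force: [-0.5, 0.7, -0.2]
grip_width: 0.0799
grip_force: 0.0
```

Call:
jog_arm(rows=[{"gripper":0.08,"slide":[0.004,0.02,0],"spin":0},{"gripper":0.08,"slide":[0.004,0.03,0],"spin":0},{"gripper":0.08,"slide":[0.004,0.03,0],"spin":0},{"gripper":0.08,"slide":[0.004,0.03,0],"spin":0}])

```text
time_s: 17.9
ee_pos: [0.6488, -0.0879, 0.3472]
eef_rot: [-3.141, 0.0, 0.002]
force: [0.5, 0.5, 0.1]
grip_width: 0.08
grip_force: 0.0
```

```bash
python3 - <<'E'
from h import *
cams.camera('wrist')
w=W('w6.png');p=w.o['ee_pos'];print(p,w.o['eef_rot'],w.o['time_s'])
print('small',w.disc((.6484,-.0886),.026,.04))
print('med on sq',w.disc((.578,.211),.048,.045),w.disc((.578,.211),.02,.05))
print('oval',w.disc((.563,-.0155),.018,.045,.002),w.disc((.561,-.0163),.031,.02,.002))
E
```

```text
[ 0.6488575  -0.08769221  0.34724985] [-3.14142303e+00 -1.37833813e-05  2.09891468e-03] 17.95
small (array([ 0.64877289, -0.08907113,  0.02646022]), 0.036005722045898435, 0.037068126678466796)
med on sq (array([0.57755798, 0.20884406, 0.04851951]), 0.04911685943603516, 0.05176891326904297) (array([0.57913092, 0.20664656, 0.02021131]), 0.07633113861083984, 0.07891748046875)
oval (array([ 0.56379602, -0.0246614 ,  0.01812263]), 0.04848358535766602, 0.07290643310546875) (array([ 0.56079584, -0.01724966,  0.03112618]), 0.010669963836669922, 0.018115711212158204)
```

View pics/w6.png

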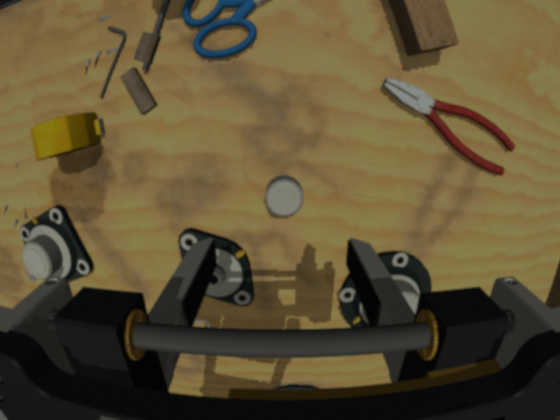

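The medium cap is seated, with its top at .0485 = 20+28 mm (seen at about (45,260)). The small cap on the bench shows at (284,197), so I'll grasp it.

Call:
jog_arm(rows=[{"gripper":0.07,"slide":[0,0.001,0.05],"spin":0},{"gripper":0.07,"slide":[0,0.001,0.09],"spin":0},{"gripper":0.07,"slide":[0,0.001,0.12],"spin":0},{"gripper":0.07,"slide":[0,0.001,0.134],"spin":0},{"gripper":0.07,"slide":[0,0.001,0.14],"spin":0},{"gripper":0.03,"slide":[0,0.001,0.142],"spin":0},{"gripper":0.03,"slide":[0,0.001,0.142],"spin":0},{"gripper":0.03,"slide":[0,0.001,0.142],"spin":0}], squeeze=20)

```text
time_s: 18.8
ee_pos: [0.6492, -0.09, 0.2066]
eef_rot: [3.141, -0.002, 0.001]
force: [0.6, -0.4, -0.1]
grip_width: 0.0494
grip_force: 0.0
```

Call:
jog_arm(rows=[{"gripper":0.03,"slide":[0,0,0],"spin":0},{"gripper":0.03,"slide":[0,0,0],"spin":0},{"gripper":0.03,"slide":[0,0,0],"spin":0}])

```text
time_s: 19.1
ee_pos: [0.6491, -0.0901, 0.206]
eef_rot: [3.141, -0.001, 0.001]
force: [-2.0, 0.4, 6.3]
grip_width: 0.0383
grip_force: 20.0
```

Call:
jog_arm(rows=[{"gripper":0.03,"slide":[0,0,-0.03],"spin":0},{"gripper":0.03,"slide":[0,0,-0.07],"spin":0},{"gripper":0.03,"slide":[-0.01,-0.01,-0.11],"spin":0},{"gripper":0.03,"slide":[-0.04,-0.035,-0.135],"spin":0},{"gripper":0.03,"slide":[-0.07,-0.06,-0.14],"spin":0},{"gripper":0.03,"slide":[-0.082,-0.072,-0.14],"spin":0},{"gripper":0.03,"slide":[-0.086,-0.075,-0.14],"spin":0},{"gripper":0.03,"slide":[-0.086,-0.075,-0.14],"spin":0}])

```text
time_s: 19.9
ee_pos: [0.5629, -0.015, 0.3453]
eef_rot: [3.142, -0.0, 0.001]
force: [0.5, -1.1, 0.1]
grip_width: 0.0381
grip_force: 20.0
```

```bash
python3 - <<'E'
from h import *
for k in range(4): cams.camera('wrist')
w=W('w7.png');p=w.o['ee_pos'];print(p,w.o['eef_rot'],w.o['time_s'],w.o['grip_width'])
c=(.563,-.0155)
for z,r,t in((.031,.02,.001),(.031,.02,.003),(.018,.034,.0015),(.018,.045,.0015),(.012,.065,.002)): print(z,r,w.disc(c,z,r,t))
rim=p[2]-.206;print('rim',rim,'cap top',w.disc(p[:2],rim+.026,.026))
E
```

```text
[ 0.56339574 -0.01576038  0.34471594] [3.14156050e+00 4.97493635e-04 3.17895888e-05] 20.1 0.03810202534447099
0.031 0.02 (array([ 0.55893628, -0.01184199,  0.0313105 ]), 0.008874212265014648, 0.015969125747680665)
0.031 0.02 (array([ 0.56237244, -0.01368164,  0.03127313]), 0.018576414108276366, 0.019170381546020507)
0.018 0.034 (array([ 0.56316632, -0.01473832,  0.01829615]), 0.06172367477416992, 0.06348546600341796)
0.018 0.045 (array([ 0.56465851, -0.016646  ,  0.0182957 ]), 0.06097391128540039, 0.06915982055664062)
0.012 0.065 (array([ 0.47434113, -0.07880853,  0.01247024]), 0.09224980163574219, 0.330271240234375)
rim 0.13871594325667927 cap top (array([ 0.56380377, -0.01463423,  0.16497122]), 0.03597100067138672, 0.0369752082824707)
```

View pics/w7.png

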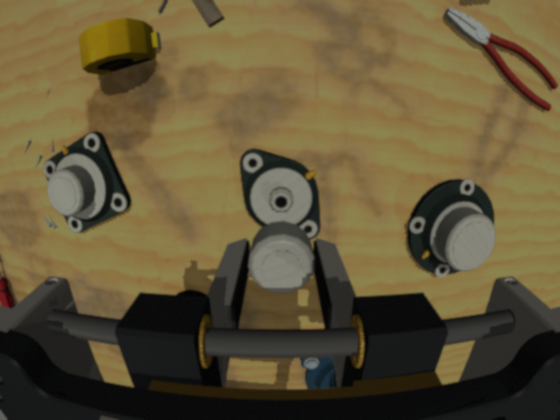

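The collar at (281,201) measures about (0.563, -0.0143). The carried small cap at (281,255) measures (0.5638, -0.0146), so I'll lower it with a 1 mm shift.

Call:
jog_arm(rows=[{"gripper":0.03,"slide":[-0.001,0,0.04],"spin":0},{"gripper":0.03,"slide":[-0.001,0,0.075],"spin":0},{"gripper":0.03,"slide":[-0.001,0,0.093],"spin":0},{"gripper":0.03,"slide":[-0.001,0,0.103],"spin":0},{"gripper":0.03,"slide":[-0.001,0,0.11],"spin":0},{"gripper":0.03,"slide":[-0.001,0,0.115],"spin":0},{"gripper":0.03,"slide":[-0.001,0,0.118],"spin":0},{"gripper":0.03,"slide":[-0.001,0,0.119],"spin":0}])

```text
time_s: 20.95
ee_pos: [0.562, -0.0151, 0.2265]
eef_rot: [3.142, -0.001, 0.001]
force: [-0.3, -0.0, 0.7]
grip_width: 0.0381
grip_force: 20.0
```

Call:
jog_arm(rows=[{"gripper":0.03,"slide":[0,0,0],"spin":0},{"gripper":0.03,"slide":[0,0,0],"spin":0}])

```text
time_s: 21.15
ee_pos: [0.562, -0.0151, 0.2266]
eef_rot: [3.142, -0.001, 0.001]
force: [0.9, -0.4, -0.2]
grip_width: 0.0381
grip_force: 20.0
```

Next I'll lower it the last bit, release, rise and check all three caps.

Call:
jog_arm(rows=[{"gripper":0.03,"slide":[0,0,0.002],"spin":0},{"gripper":0.03,"slide":[0,0,0.002],"spin":0},{"gripper":0.07,"slide":[0,0,0.001],"spin":0},{"gripper":0.07,"slide":[0,0,0.001],"spin":0},{"gripper":0.07,"slide":[0,0,0.001],"spin":0},{"gripper":0.07,"slide":[0,0,0.001],"spin":0},{"gripper":0.07,"slide":[0,0,-0.03],"spin":0},{"gripper":0.07,"slide":[0,0,-0.07],"spin":0}])

```text
time_s: 21.95
ee_pos: [0.5615, -0.0151, 0.2955]
eef_rot: [-3.141, 0.004, 0.001]
force: [1.3, 0.2, -0.0]
grip_width: 0.0702
grip_force: 0.0
```

Call:
jog_arm(rows=[{"gripper":0.08,"slide":[0,0,-0.04],"spin":0},{"gripper":0.08,"slide":[0,0,-0.07],"spin":0},{"gripper":0.08,"slide":[0,0,-0.07],"spin":0},{"gripper":0.08,"slide":[0,0,-0.07],"spin":0},{"gripper":0.08,"slide":[0,0,-0.07],"spin":0}])

```text
time_s: 22.45
ee_pos: [0.5617, -0.015, 0.3648]
eef_rot: [-3.141, 0.002, 0.001]
force: [-0.2, -0.6, 0.1]
grip_width: 0.08
grip_force: 0.0
```

```bash
python3 - <<'E'
from h import *
w=W('w8.png');print(w.o['ee_pos'],w.o['time_s'])
for n,c,z,r in(('small',(.562,-.0147),.044,.03),('med',(.578,.21),.048,.04),('large',(.524,-.213),.052,.045)):
    q=w.disc(c,z,r); m=(abs(w.P[...,2]-z)<.004)&(np.hypot(w.P[...,0]-q[0][0],w.P[...,1]-q[0][1])<q[1]/2-.003)
    X=w.P[m];co=np.linalg.lstsq(np.c_[X[:,:2]-X[:,:2].mean(0),np.ones(len(X))],X[:,2],rcond=None)[0]
    print(n,q,'tilt deg',np.degrees(co[:2]).round(2))
im,d=cams.camera('top');P=cloud('top',d)
for n in('tape_measure','pliers','elec_tape'):
    X=P[finder.masks_of(n,'top')[0]['region']&(d>0)];z=np.percentile(X[:,2],95);T=X[abs(X[:,2]-z)<.004];print(n,T.mean(0).round(4))
E
```

```text
[ 0.56171159 -0.01504827  0.36479542] 22.45
small (array([ 0.5610943 , -0.01390604,  0.04447181]), 0.0354091682434082, 0.036715476989746094) tilt deg [-0.59 -0.18]
med (array([0.57685303, 0.20958798, 0.04861193]), 0.05028885269165039, 0.050977371215820313) tilt deg [-0.38  1.16]
large (array([ 0.5241156 , -0.21187186,  0.05250576]), 0.06409529876708984, 0.06418936157226562) tilt deg [-0.37 -0.61]Traceback (most recent call last):
  File "<stdin>", line 9, in <module>
IndexError: list index out of range
```

View pics/w8.png

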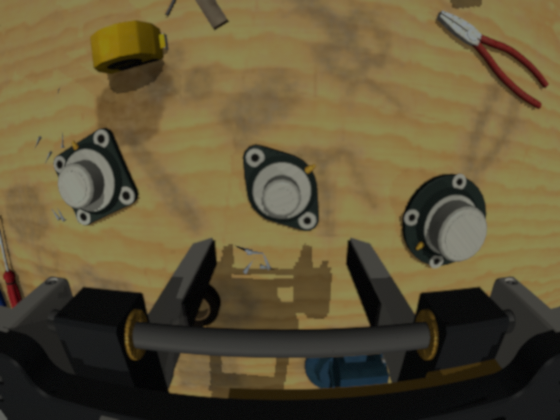

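All three caps are seated on their own units: small at (281,200), medium at (75,187) and large at (460,232). Their tops are at the expected heights and lie level, and the loose items have not been touched.

```bash
python3 -c "
from h import *
print(workorder.hand_in())"
```

```text
the job is handed in; nothing more can be done
None
```

The job is handed in: the large cap is on the round unit, the medium on the square and the small on the oval, with tops at the heights for full seating; the tape measure, pliers and roll of tape were not touched, and it took about 22 s.

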